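# Loosen the left-hand spinner nut of a rover wheel

### The job

Loosen the orange winged nut on its rover wheel so that the wheel can be taken off later: it has a left-hand thread, so turn it clockwise as seen from above, by at least 60 degrees, and leave it on the wheel. Turning it anticlockwise only tightens it, so do not do that, and leave the grey winged nut on the other wheel as it is.

Things in the scene. Friction and masses are not known exactly. Their poses are not given: they have to be found in the camera images.
- orange_nut (a joint): Turn of the orange plastic spinner nut about the vertical axis of its wheel, rad; it grows clockwise seen from above, which loosens (left-hand thread). Starts between 0 and 0.15; hard stops at -0.35 (jammed tight) and 2.4. It takes about 0.12 N m to turn, at any speed, and stays where it is left.
- orange_nut_grip (a point): Grip point on the orange nut's axis, 105 mm above the table; turns with the nut. x along its wing, y across (grip across y), z up. Wing: upright bar 56 mm long, 12 thick, from 10 mm above this point to 20 below; under it a flange 34 mm across on a 36 mm hub (top 31 mm below). Black-tyred wheel, white rim, 140 mm across, face 37 mm below the point, on a 170 mm square metal plate fixed to the table.
- grey_nut (a joint): The same for the grey spinner nut on the other, otherwise identical wheel: also grows clockwise seen from above, but this nut has a normal right-hand thread. Starts between -0.15 and 0; not to be turned.
- grey_nut_grip (a point): The same point on the grey nut: same sizes, axes and height.
There are look-alikes about, which are no part of the job. Leave any turquoise look-alike of the part that bears orange_nut alone.

How it is judged (in metres and radians):
At the end, for the whole second after the job is handed in: The orange nut stands at more than 0.9 rad clockwise (60 degrees from any start is enough), at rest, and the grey nut is left about where it was (its joint between -0.35 and 0.2 rad) (value of joint orange_nut above 0.9 rad and velocity of joint orange_nut between -0.1 and 0.1 rad/s and value of joint grey_nut between -0.35 and 0.2 rad); the robot touches nothing.
It fails at once if the orange nut is turned anticlockwise, which tightens it (joint below -0.2) (value of joint orange_nut below -0.2 rad).
It fails at once if the grey nut is turned (joint outside -0.35 to 0.2) (value of joint grey_nut above 0.2 rad or value of joint grey_nut below -0.35 rad).
It also fails if it takes over 29 s, if anything falls off the work surface, if the arm or the gripper's body presses on something with over 40 N, if the wrist force passes 120 N, or if a joint passes its speed limit or range.

### The arm

A 7-joint arm with a two-finger parallel gripper is mounted at the origin on the work surface. World frame = base frame: x ahead of the robot, y to its left, z up, the work surface at z = 0. Lengths are in mm, angles in rad, forces in N, time in s.
With the tool pointing down it reaches from about 425 to 825 mm from the base axis. Payload 3.6 kg.
Tool frame: the origin (TCP) lies where the fingers leave the gripper's body, on its centre line; the fingertips stand 73 mm ahead of it and the grasp point (between the pads) lies 54 mm ahead of it; z points along the fingers, y is the line along which they close (so a half turn about z gives the same grasp; the last joint's range is limited). The gripper opens to 85 mm and grips with 20 to 120 N. Pads are 22 mm wide; open, the fingers measure 114 mm over their backs; the gripper's body (76 mm by 85 mm) begins 54 mm behind the grasp point. The pads swing forward as they close: fully open they stand 13 mm farther back than shut.
Start: joints at [1.145, 0.615, -0.013, 1.423, 0.008, 1.103, -0.04], TCP at [253.01, -598.711, 303.897] pointing down, gripper open.
Joint ranges: [-3.12, 3.12], [-0.3, 2.06], [-1.34, 1.32], [0.26, 2.42], [-1.36, 4.5], [0.01, 1.98], [-2.84, 2.84]. Speed limits (rad/s): [2.79, 2.79, 3.14, 3.14, 3.14, 3.14, 3.14].

### API

Orientations are given as a 3x3 rotation matrix whose columns are the frame's x, y, z axes.
In Python, from plant import env gives the robot as it stands.
- The arm moves only by the tool move_arm, never from a script. Its arguments are lists of equal length, an entry for each row: "jaw": the finger opening in m, from 0 to 0.0854; "translation": the shift along the tool's x, y, z in m, a list of three; "angular": the turn, a rotation vector about the tool's x, y, z in rad, a list of three. In form: {"jaw": [jaw, ...], "translation": [[x, y, z], ...], "angular": [[ax, ay, az], ...]}. A call has 1 to 12 rows; each row is the pose to reach, as a shift and turn from the pose commanded when the call began, along the tool's axes at that moment; what a row does not reach only later rows make up. A row lasts 1/12 s, in which the tool goes at most 41.7 mm and 7.16 degrees, less where a joint would pass 70% of its speed; a pose out of reach is approached as far as the arm can. A call with a gripper value outside its range is refused whole. The fingers move at their own pace and stop on an object; the grip force is fixed at half the most. Time passes only in rows, so rows that repeat a pose let the fingers close. It gives the time, the measured TCP pose, the force and the opening at its end, in the units of the state.
- env.sense(): the state, without advancing time (a new reading comes with each control period).
- env.grab_frame(name): name is "scene" or "top" or "wrist"; returns a dict with "frame" (400x640x3 uint8, red, green, blue), "depth" (400x640 float32, mm along the optical axis (not along the pixel's ray), 0 where there is no reading), "camera_matrix" (3x3 intrinsics, pixels), "position" and "rotation" of the camera in the world. Camera axes: x right, y up, looking along -z (the intrinsics and any distortion apply to the point x, -y, -z); pixel columns grow to the right and rows downward; lengths in mm; the calibration is good to about 2 mm. A picture is of the moment at which its call begins.
- env.finish_job(): hands the job in, once; it reports no verdict.
The state is a dict: "time": time; "joint_pos": joint angles; "dq": joint speeds; "joint_torque": joint torques, N m; "tcp_pos": TCP position; "tool_rot": TCP orientation; "force": force on the tool from outside, world axes, zero at the start; "wrist_torque": the same for the moment, N m; "opening": finger opening in mm.
Only numpy, scipy, OpenCV 4.12 (cv2) and the standard library are available. Lean on these libraries where they do the work, as an engineer would, in place of code of your own. Each camera call takes 0.05 s, during which the arm holds its last target. There are 200 camera calls.

## Working session

There is one attempt and no reset: what is moved stays moved. The work goes in short steps, Python scripts to look and compute and a tool call to move; the robot and the scene stay as the last step left them, time stands still between calls to the robot, and variables do not carry over. Pictures are saved under pics/ and viewed, on a budget of 10 in all, crops included, one or two more only if the job needs it, and the job is handed in when it is done.

Besides the shell and the picture viewer there is one more tool, called after "Request:" in YAML: its name, and indented under it one key for each argument. move_arm: Moves the arm, as the interface text tells. Its arguments: {"type":"object","properties":{"jaw":{"type":"array"},"translation":{"type":"array"},"angular":{"type":"array"}},"required":["jaw","translation","angular"]}

```bash
mkdir -p pics; cat > h.py <<'E'
import numpy as np, cv2
from plant import env
def px(f,u,v):
    d=float(f['depth'][v,u]);K=f['camera_matrix']
    p=np.array([(u-K[0,2])/K[0,0]*d,-(v-K[1,2])/K[1,1]*d,-d])
    return np.array(f['position'])+np.array(f['rotation'])@p
def grab(n,fn=None):
    f=env.grab_frame(n)
    if fn: cv2.imwrite('pics/'+fn,f['frame'][...,::-1])
    return f
E
python3 - <<'E'
from h import *
import pickle
for n in('top','scene'):
    f=grab(n,n+'1.png'); pickle.dump(f,open(n+'.pkl','wb'))
    print(f['position'],f['camera_matrix'])
s=env.sense();print(s['time'],s['tool_rot'],s['tcp_pos'],s['opening'],s['force'])
E
```

```text
[375.73694091  -7.7832536  740.47812949] [[382.68640857   0.         318.90803312]
 [  0.         382.68640857 192.75587119]
 [  0.           0.           1.        ]]
[ 721.80969903 -386.39795936  808.8249276 ] [[472.79586153   0.         317.83383361]
 [  0.         472.79586153 197.98975331]
 [  0.           0.           1.        ]]
0.1 [[ 9.21094626e-01  3.89337650e-01 -9.39873938e-04]
 [ 3.89338784e-01 -9.21092035e-01  2.18475093e-03]
 [-1.51046062e-05 -2.37829172e-03 -9.99997172e-01]] [ 252.84268802 -598.24024337  302.81680412] 85.4175104371455 [ 0.15493961 -0.49043093  0.3972129 ]
```

View pics/top1.png

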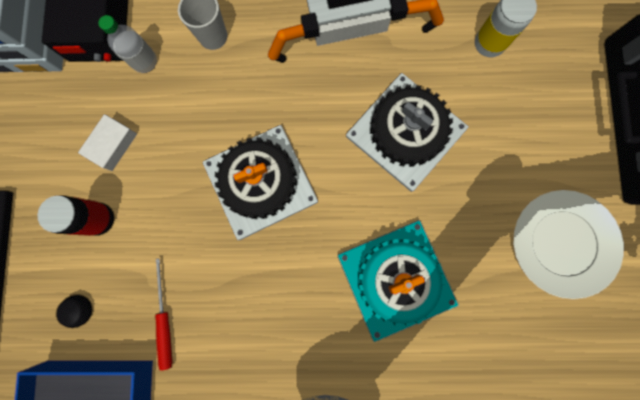

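View pics/scene1.png

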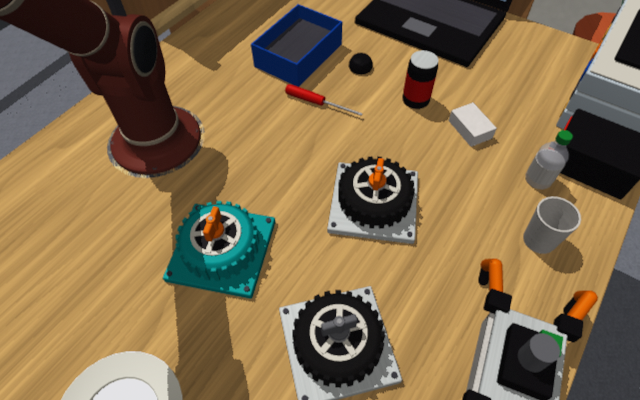

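Candidates in the top view are the orange nut on the black tyre with the metal plate (250,175), the orange nut on the turquoise wheel (406,285), which is the look-alike, and the grey nut (415,117). The one at (250,175) fits because it has a black tyre, white rim and metal plate. I'll confirm that in a crop and measure it.

```bash
python3 - <<'E'
from h import *
import pickle
for n,(a,b,c,d) in {'top':(200,120,310,240),'scene':(325,140,425,245)}.items():
    f=pickle.load(open(n+'.pkl','rb'));im=f['frame'].astype(int)
    P=[]
    for v in range(b,d):
        for u in range(a,c):
            r,g,bb=im[v,u]
            if r>120 and r-bb>70 and r>1.6*g:
                p=px(f,u,v)
                if p[2]>106:P.append(p)
    P=np.array(P);print(n,len(P),P.mean(0),np.percentile(P[:,2],[10,50,90]))
    (c0,wh,ang)=cv2.minAreaRect(P[:,:2].astype(np.float32));print(c0,wh,ang)
    w,V=np.linalg.eigh(np.cov(P[:,:2].T));print('wing yaw',np.degrees(np.arctan2(V[1,1],V[0,1])),np.sqrt(w))
    if n=='top': crop=cv2.resize(f['frame'][120:240,200:320,::-1],None,fx=5,fy=5,interpolation=cv2.INTER_CUBIC);cv2.imwrite('pics/crop.png',crop)
    # rim circle centre: white rim pixels height ~68
    Q=[px(f,u,v) for v in range(b,d) for u in range(a,c) if im[v,u].min()>130]
    Q=np.array(Q);Q=Q[(Q[:,2]>60)&(Q[:,2]<75)];print('rim',len(Q),cv2.minEnclosingCircle(Q[:,:2].astype(np.float32)))
E
```

```text
top 239 [500.58430652 122.10641046 117.09652235] [109.90303549 115.11054783 117.23140566]
(453.0586242675781, 57.495948791503906) (196.38119506835938, 48.933555603027344) 54.16470718383789
wing yaw 93.5456611220412 [10.58998    16.80744394]
rim 855 ((499.5843505859375, 141.40255737304688), 63.41432189941406)
scene 154 [505.93748449 111.74562016 124.28774344] [112.64177554 115.51625246 117.85516947]
(609.4973754882812, -118.27825927734375) (15.419737815856934, 581.1807250976562) 24.248043060302734
wing yaw 113.20247485772082 [ 3.91060737 64.56446538]
rim 531 ((486.76287841796875, 137.37411499023438), 70.7695541381836)
```

View pics/crop.png

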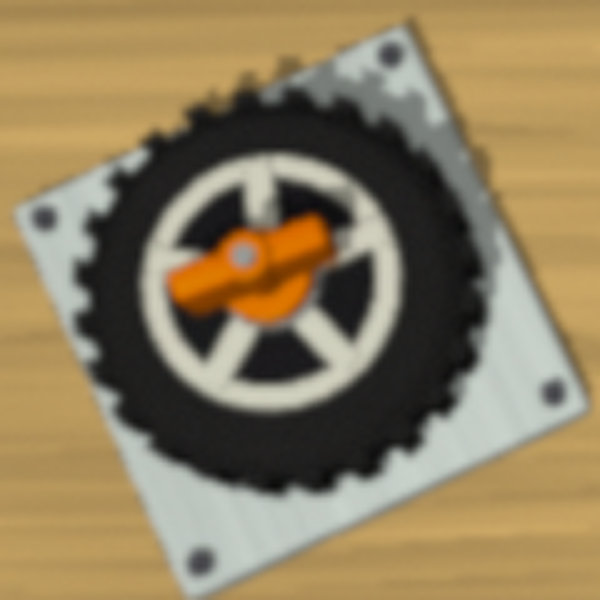

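The crop shows the orange wing running from (180,290) to (325,240) on a black tyre, white rim and metal plate, so it is the target. The fit caught depth outliers, so I'll filter by height.

```bash
cat >> h.py <<'E'
def wing(f,c0,zlo=108,zhi=122):
    im=f['frame'].astype(int);m=(im[...,0]>110)&(im[...,0]-im[...,2]>60)&(im[...,0]>1.5*im[...,1])
    P=np.array([px(f,u,v) for v,u in zip(*np.nonzero(m)) if f['depth'][v,u]>0])
    P=P[(P[:,2]>zlo)&(P[:,2]<zhi)&(np.hypot(*(P[:,:2]-c0).T)<45)]
    (a,wh,ang)=cv2.minAreaRect(P[:,:2].astype(np.float32))
    w,V=np.linalg.eigh(np.cov(P[:,:2].T))
    return len(P),P.mean(0).round(1),np.round(a,1),np.round(wh,1),np.degrees(np.arctan2(V[1,1],V[0,1])).round(1)
E
python3 - <<'E'
from h import *
import pickle
for n in('top','scene'):
    f=pickle.load(open(n+'.pkl','rb'));print(n,wing(f,np.array([500,120])))
    # plate corners via holes / hub circle
    if n=='top':
        for u,v in [(278,128),(204,162),(311,198),(240,232)]: print(px(f,u,v).round(1))
E
```

```text
top (240, array([501.4, 122.8, 114.8]), array([502. , 123.8]), array([16.2, 54.9]), np.float64(111.9))
[606.   88.   18.5]
[540.  231.7  18. ]
[466.9  23.8  22. ]
[403.9 157.8  21. ]
scene (157, array([503.4, 117.8, 115.1]), array([501.6, 121.1]), array([15.4, 55.8]), np.float64(110.2))
```

Nut centre is about (502,122.5) with wing yaw about 111°. The tool needs a yaw of about +88° from now. I'll go to a waypoint first, staying high.

Request:
move_arm:
  jaw: [0.085, 0.085, 0.085, 0.085, 0.085, 0.085, 0.085, 0.085, 0.085, 0.085, 0.085, 0.085]
  translation:
    - [0.025, -0.017, 0]
    - [0.05, -0.033, 0]
    - [0.075, -0.05, 0]
    - [0.1, -0.066, 0]
    - [0.125, -0.083, 0]
    - [0.15, -0.1, 0]
    - [0.175, -0.116, 0]
    - [0.2, -0.133, 0]
    - [0.225, -0.15, 0]
    - [0.25, -0.166, 0]
    - [0.275, -0.183, 0]
    - [0.297, -0.198, 0]
  angular:
    - [0, 0, -0.06]
    - [0, 0, -0.12]
    - [0, 0, -0.18]
    - [0, 0, -0.24]
    - [0, 0, -0.3]
    - [0, 0, -0.36]
    - [0, 0, -0.42]
    - [0, 0, -0.48]
    - [0, 0, -0.54]
    - [0, 0, -0.6]
    - [0, 0, -0.66]
    - [0, 0, -0.72]

```text
time: 1.1
tcp_pos: [450.3, -298.6, 303.6]
tool_rot: [[0.432, 0.902, -0.0], [0.902, -0.432, 0.001], [0.001, -0.001, -1.0]]
force: [-0.8, 0.6, 0.4]
opening: 84.9
```

```bash
cat > go.py <<'E'
import sys
from h import *
from scipy.spatial.transform import Rotation as R
# target x y z yaw(deg of tool x)
t=[float(a) for a in sys.argv[1:5]]
s=env.sense();r=np.array(s['tool_rot']);c=np.cos(np.radians(t[3]));n=np.sin(np.radians(t[3]))
T=np.array([[c,n,0],[n,-c,0],[0,0,-1.]])
print('t',s['time'],'tcp',np.round(s['tcp_pos'],1),'yaw',np.degrees(np.arctan2(r[1,0],r[0,0])).round(1),'q',np.round(s['joint_pos'],2),'F',np.round(s['force'],1),'M',np.round(s['wrist_torque'],2),'open',s['opening'])
print('shift m',(r.T@(np.array(t[:3])-s['tcp_pos'])/1000).round(4),'rot',R.from_matrix(r.T@T).as_rotvec().round(3))
E
python3 go.py 502 122.5 270 111
```

```text
t 1.1 tcp [ 450.3 -298.6  303.6] yaw 64.4 q [ 0.71  0.45 -0.24  1.74  0.13  0.97 -0.03] F [-0.8  0.6  0.4] M [ 0.03 -0.04  0.06] open 84.9007095751858
shift m [ 0.4021 -0.1353  0.034 ] rot [-0.    -0.001 -0.813]
```

Request:
move_arm:
  jaw: [0.085, 0.085, 0.085, 0.085, 0.085, 0.085, 0.085, 0.085, 0.085, 0.085, 0.085, 0.085]
  translation:
    - [0.036, -0.012, 0]
    - [0.072, -0.024, 0]
    - [0.108, -0.036, 0]
    - [0.144, -0.048, 0]
    - [0.18, -0.061, 0.004]
    - [0.216, -0.073, 0.008]
    - [0.252, -0.085, 0.012]
    - [0.288, -0.097, 0.016]
    - [0.324, -0.109, 0.02]
    - [0.36, -0.121, 0.026]
    - [0.402, -0.135, 0.034]
    - [0.402, -0.135, 0.034]
  angular:
    - [0, 0, -0.07]
    - [0, 0, -0.15]
    - [0, 0, -0.22]
    - [0, 0, -0.3]
    - [0, 0, -0.37]
    - [0, 0, -0.44]
    - [0, 0, -0.52]
    - [0, 0, -0.59]
    - [0, 0, -0.67]
    - [0, 0, -0.74]
    - [0, 0, -0.81]
    - [0, 0, -0.81]

```text
time: 2.1
tcp_pos: [502.1, 129.3, 269.3]
tool_rot: [[-0.365, 0.931, -0.001], [0.931, 0.365, 0.008], [0.008, 0.002, -1.0]]
force: [-0.4, 1.1, 0.3]
opening: 84.8
```

```bash
python3 - <<'E'
from h import *
f=grab('wrist','w1.png')
print(f['position'])
for z in(108,112):
    try: print(wing(f,np.array([502,122.5]),z,120))
    except Exception as e: print(e)
E
python3 go.py 502 122.5 164 111
```

```text
[476.5839175  192.48362997 339.03716158]
(811, array([499.7, 127.7, 114.5]), array([501.5, 124.1]), array([16.6, 52.5]), np.float64(110.9))
(780, array([500. , 127.3, 114.6]), array([501.6, 124. ]), array([16.4, 52.1]), np.float64(110.4))
t 2.15 tcp [502.2 126.  269.3] yaw 111.1 q [ 0.06  0.49 -0.5   1.84  0.29  0.88 -0.22] F [0.2 0.6 0.1] M [-0.03 -0.02 -0.  ] open 84.86123522006112
shift m [-0.0036 -0.0015  0.1053] rot [ 0.    -0.004  0.003]
```

View pics/w1.png

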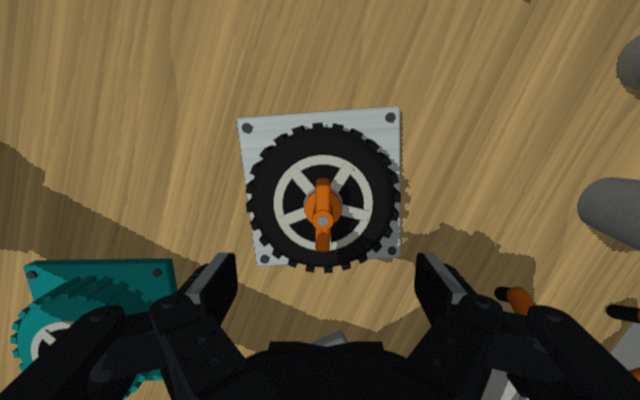

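The view shows the orange wing upright at about (322,210), lined up between the fingers at about (225,280) and (430,280). Now I'll descend. The arm is still settling, so I'll use the commanded pose as reference.

Request:
move_arm:
  jaw: [0.085, 0.085, 0.085, 0.085, 0.085, 0.085, 0.085, 0.085, 0.085, 0.085, 0.085, 0.085]
  translation:
    - [0.001, 0, 0.01]
    - [0.001, 0, 0.02]
    - [0.001, 0, 0.035]
    - [0.001, 0, 0.05]
    - [0.001, 0, 0.065]
    - [0.001, 0, 0.08]
    - [0.001, 0, 0.09]
    - [0.001, 0, 0.1]
    - [0.001, 0, 0.105]
    - [0.001, 0, 0.106]
    - [0.001, 0, 0.106]
    - [0.001, 0, 0.106]
  angular:
    - [0, 0, 0]
    - [0, 0, 0]
    - [0, 0, 0]
    - [0, 0, 0]
    - [0, 0, 0]
    - [0, 0, 0]
    - [0, 0, 0]
    - [0, 0, 0]
    - [0, 0, 0]
    - [0, 0, 0]
    - [0, 0, 0]
    - [0, 0, 0]

```text
time: 3.15
tcp_pos: [503.2, 121.0, 164.5]
tool_rot: [[-0.351, 0.936, 0.001], [0.936, 0.351, 0.0], [-0.0, 0.001, -1.0]]
force: [-0.4, 0.5, 1.0]
opening: 85.3
```

```bash
python3 go.py 502 123.5 164 111; python3 - <<'E'
from h import *
f=grab('wrist','w2.png');print(wing(f,np.array([502,123.5])))
E
```

```text
t 3.15 tcp [503.2 121.  164.5] yaw 110.6 q [-0.01  0.64 -0.41  1.95  0.41  0.64 -0.32] F [-0.4  0.5  1. ] M [-0.01  0.01 -0.03] open 85.31174035209943
shift m [ 0.0028 -0.0003  0.0005] rot [ 0.001  0.    -0.008]
(2758, array([500.2, 126.6, 114.3]), array([501.9, 123.4]), array([16.2, 55.3]), np.float64(111.2))
```

View pics/w2.png

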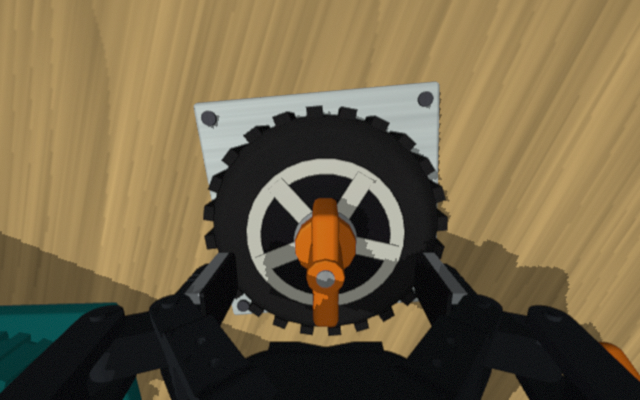

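The wing runs from (325,200) to (325,325) and sits midway between the pads, about 0.3 mm off. Shifting 2.5 mm along the wing and closing.

Request:
move_arm:
  jaw: [0.06, 0.04, 0.025, 0.015, 0.0, 0.0, 0.0, 0.0, 0.0, 0.0, 0.0, 0.0]
  translation:
    - [0.001, 0, 0]
    - [0.0025, 0, 0]
    - [0.0025, 0, 0]
    - [0.0025, 0, 0]
    - [0.0025, 0, 0]
    - [0.0025, 0, 0]
    - [0.0025, 0, 0]
    - [0.0025, 0, 0]
    - [0.0025, 0, 0]
    - [0.0025, 0, 0]
    - [0.0025, 0, 0]
    - [0.0025, 0, 0]
  angular:
    - [0, 0, 0]
    - [0, 0, 0]
    - [0, 0, 0]
    - [0, 0, 0]
    - [0, 0, 0]
    - [0, 0, 0]
    - [0, 0, 0]
    - [0, 0, 0]
    - [0, 0, 0]
    - [0, 0, 0]
    - [0, 0, 0]
    - [0, 0, 0]

```text
time: 4.2
tcp_pos: [502.2, 123.3, 164.2]
tool_rot: [[-0.351, 0.936, 0.001], [0.936, 0.351, 0.0], [-0.0, 0.001, -1.0]]
force: [-0.2, -0.4, 3.0]
opening: 11.1
```

```bash
python3 go.py 502 123.5 164 111
```

```text
t 4.2 tcp [502.2 123.3 164.2] yaw 110.6 q [-0.01  0.64 -0.41  1.95  0.41  0.64 -0.32] F [-0.2 -0.4  3. ] M [-0.07  0.02  0.12] open 11.080026318552399
shift m [ 0.0003 -0.0001  0.0002] rot [ 0.001  0.    -0.007]
```

Gripped: opening 11.1 mm, forces small. Clockwise from above is + about tool z, so I'll start with 0.6 rad and check.

Request:
move_arm:
  jaw: [0.0, 0.0, 0.0, 0.0, 0.0, 0.0, 0.0, 0.0, 0.0, 0.0, 0.0, 0.0]
  translation:
    - [0, 0, 0]
    - [0, 0, 0]
    - [0, 0, 0]
    - [0, 0, 0]
    - [0, 0, 0]
    - [0, 0, 0]
    - [0, 0, 0]
    - [0, 0, 0]
    - [0, 0, 0]
    - [0, 0, 0]
    - [0, 0, 0]
    - [0, 0, 0]
  angular:
    - [0, 0, 0.05]
    - [0, 0, 0.1]
    - [0, 0, 0.15]
    - [0, 0, 0.2]
    - [0, 0, 0.25]
    - [0, 0, 0.3]
    - [0, 0, 0.35]
    - [0, 0, 0.4]
    - [0, 0, 0.45]
    - [0, 0, 0.5]
    - [0, 0, 0.55]
    - [0, 0, 0.6]

```text
time: 5.2
tcp_pos: [502.2, 123.3, 164.2]
tool_rot: [[0.241, 0.971, 0.001], [0.971, -0.241, 0.0], [0.0, 0.001, -1.0]]
force: [0.6, 0.6, 2.9]
opening: 11.2
```

```bash
python3 go.py 502 123.5 164 36
```

```text
t 5.2 tcp [502.2 123.3 164.2] yaw 76.1 q [-0.12  0.61 -0.24  1.95  0.24  0.6  -0.77] F [0.6 0.6 2.9] M [-0.02  0.03  0.18] open 11.246156417771116
shift m [ 0.0002 -0.0002  0.0002] rot [ 0.    -0.001  0.699]
```

Turning cleanly, with a moment of about 0.18 N m. Another 0.75 rad gives about 77° in total.

Request:
move_arm:
  jaw: [0.0, 0.0, 0.0, 0.0, 0.0, 0.0, 0.0, 0.0, 0.0, 0.0, 0.0, 0.0]
  translation:
    - [0, 0, 0]
    - [0, 0, 0]
    - [0, 0, 0]
    - [0, 0, 0]
    - [0, 0, 0]
    - [0, 0, 0]
    - [0, 0, 0]
    - [0, 0, 0]
    - [0, 0, 0]
    - [0, 0, 0]
    - [0, 0, 0]
    - [0, 0, 0]
  angular:
    - [0, 0, 0.07]
    - [0, 0, 0.14]
    - [0, 0, 0.21]
    - [0, 0, 0.28]
    - [0, 0, 0.35]
    - [0, 0, 0.42]
    - [0, 0, 0.49]
    - [0, 0, 0.56]
    - [0, 0, 0.63]
    - [0, 0, 0.7]
    - [0, 0, 0.75]
    - [0, 0, 0.75]

```text
time: 6.2
tcp_pos: [502.1, 123.4, 164.2]
tool_rot: [[0.837, 0.547, 0.001], [0.547, -0.837, 0.0], [0.001, 0.0, -1.0]]
force: [-0.2, 0.1, 2.7]
opening: 11.0
```

Request:
move_arm:
  jaw: [0.02, 0.03, 0.045, 0.06, 0.075, 0.085, 0.085, 0.085, 0.085, 0.085, 0.085, 0.085]
  translation:
    - [0, 0, 0]
    - [0, 0, 0]
    - [0, 0, 0]
    - [0, 0, 0]
    - [0, 0, 0]
    - [0, 0, 0]
    - [0, 0, 0]
    - [0, 0, 0]
    - [0, 0, 0]
    - [0, 0, 0]
    - [0, 0, 0]
    - [0, 0, 0]
  angular:
    - [0, 0, 0.0]
    - [0, 0, 0.0]
    - [0, 0, 0.0]
    - [0, 0, 0.0]
    - [0, 0, 0.0]
    - [0, 0, 0.0]
    - [0, 0, 0.0]
    - [0, 0, 0.0]
    - [0, 0, 0.0]
    - [0, 0, 0.0]
    - [0, 0, 0.0]
    - [0, 0, 0.0]

```text
time: 7.2
tcp_pos: [502.0, 123.2, 164.0]
tool_rot: [[0.837, 0.548, 0.0], [0.548, -0.837, 0.0], [0.0, -0.0, -1.0]]
force: [-0.6, 0.7, -0.2]
opening: 84.9
```

```bash
python3 go.py 502 123.5 290 36;  python3 - <<'E'
from h import *
f=grab('wrist');print(wing(f,np.array([502,123.5])))
E
```

```text
t 7.2 tcp [502.  123.2 164. ] yaw 33.2 q [-0.27  0.6  -0.02  1.96  0.03  0.58 -1.3 ] F [-0.6  0.7 -0.2] M [ 0.04  0.01 -0.04] open 84.86421950114853
shift m [ 0.0002 -0.0002 -0.126 ] rot [-0.    -0.    -0.048]
(2708, array([504.3, 124.4, 114.3]), array([502.2, 123.1]), array([55.6, 16.3]), np.float64(-146.9))
```

Wing now at 33°, down from 111°, so it turned 78° clockwise. Raising clear.

Request:
move_arm:
  jaw: [0.085, 0.085, 0.085, 0.085, 0.085, 0.085, 0.085, 0.085, 0.085, 0.085, 0.085, 0.085]
  translation:
    - [0, 0, -0.01]
    - [0, 0, -0.025]
    - [0, 0, -0.04]
    - [0, 0, -0.055]
    - [0, 0, -0.07]
    - [0, 0, -0.085]
    - [0, 0, -0.1]
    - [0, 0, -0.115]
    - [0, 0, -0.12]
    - [0, 0, -0.12]
    - [0, 0, -0.12]
    - [0, 0, -0.12]
  angular:
    - [0, 0, 0]
    - [0, 0, 0]
    - [0, 0, 0]
    - [0, 0, 0]
    - [0, 0, 0]
    - [0, 0, 0]
    - [0, 0, 0]
    - [0, 0, 0]
    - [0, 0, 0]
    - [0, 0, 0]
    - [0, 0, 0]
    - [0, 0, 0]

```text
time: 8.25
tcp_pos: [501.4, 123.0, 283.1]
tool_rot: [[0.837, 0.548, -0.002], [0.548, -0.837, -0.0], [-0.002, -0.001, -1.0]]
force: [-0.4, -0.2, 0.1]
opening: 85.1
```

```bash
python3 go.py 502 123.5 284 33; python3 - <<'E'
from h import *
f=grab('wrist','w3.png');print(wing(f,np.array([502,123.5])))
grab('scene','s3.png')
E
```

```text
t 8.25 tcp [501.4 123.  283.1] yaw 33.2 q [-0.26  0.43 -0.03  1.83  0.02  0.88 -1.29] F [-0.4 -0.2  0.1] M [ 0.05  0.05 -0.01] open 85.09389807098907
shift m [ 0.0007 -0.0001 -0.0009] rot [-0.001  0.002  0.004]
(848, array([503.2, 123.8, 114.4]), array([502.4, 122.9]), array([54.3, 16.6]), np.float64(-146.5))
```

View pics/s3.png

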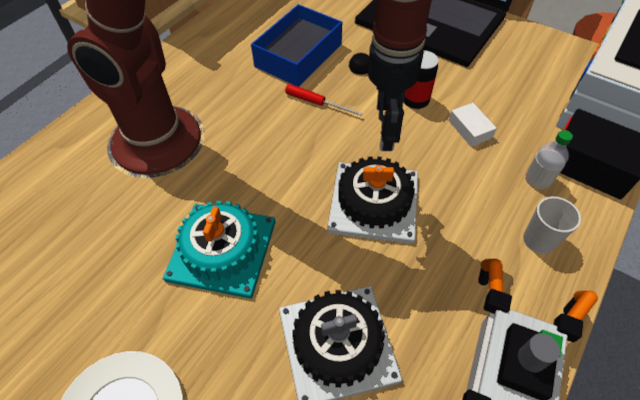

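The orange wing at (378,177) is turned and still on the wheel. The grey nut (338,327) and the turquoise one (213,222) look unchanged, and the gripper is clear. Handing in.

```bash
python3 -c "
from h import *
print(env.finish_job())"
```

```text
the job is handed in; nothing more can be done
None
```

I gripped the orange nut on the black-tyred wheel across its wing and turned it clockwise. I then opened the gripper, raised it about 120 mm clear and handed the job in at about 8.3 s. The hand-in reported no verdict.

- **Turn:** the camera shows the wing going from about 111° to 33.5° in yaw, about 1.35 rad (77–78°) clockwise. This agrees with the 1.35 rad the tool turned. The nut is still on its wheel.
- **Contact and force:** after the lift, the force readings were near zero with the gripper open. Every force reading I took stayed under about 4 N.
- **Other nuts:** the grey nut and the turquoise look-alike look unchanged in the last picture. I checked them by eye only and did not measure their angles.

No checks failed or disagreed, apart from the first wing fit, which caught stray depth points and was redone with a height filter.

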